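# Find the full sugar canister by its weight

## Task

One of the three identical sugar canisters on the cork mats is full, which only its weight tells. Lift them by the knobs on their lids to find the heaviest by feel, lifting at least one of the lighter ones before you settle on it; set the lighter ones back upright in the middle of their mats, and finish while holding the heaviest still and upright by its knob, a hand's breadth or more above the worktop. Leave the mug, the spice jar, the spoon and the bowl where they are.

Things in the scene. Friction and masses are not known exactly. Their poses are not given: they have to be found in the camera images.
- mat_left: Round cork mat, 110 mm across, 5 mm thick, fixed; origin: centre of its underside, on the worktop. The left one of the three as the robot sees them. Centred on it at the start stands one of the three sugar canisters, at any yaw. A fourth canister at the back, without a mat, is not part of the job.
- mat_middle: The middle mat, same as the left one, also with a canister. All canisters alike: square orange tin 84x84 mm, fixed wooden lid 87x87 mm with its top 83 mm above the canister's underside; on it a round knob 20 mm across and 17 mm high, gripped from above.
- mat_right: The right-hand mat, same as the left one, also with a canister. The canisters weigh 0.15 to 0.63 kg; the heaviest, on any of the mats, is at least 0.17 kg heavier than either of the others. They are rigid and do not open.
- mug: Bystander, not to be disturbed: white mug 82 mm across, 112 mm with its handle, 94 mm high. Origin: centre of the underside.
- spice_jar: Bystander, not to be disturbed: round spice jar with a screw cap, 45 mm across, 106 mm high. Origin: centre of the underside.
- spoon: Bystander, not to be disturbed: steel teaspoon lying flat, 132 mm long, 26 mm wide, 9 mm high. Origin: centre of the underside, x along its length.
- bowl: Bystander, not to be disturbed: small white bowl, 125 mm across, 55 mm high. Origin: centre of the underside.

How it is judged:
On the way:
1. one of the two lighter canisters has been lifted clear of its mat to feel its weight (height (world z) of any of canister_a, canister_c above 0.013 m), for 0.1 s.
At the end, for the whole second after the job is handed in: The heaviest canister is held by the fingers alone, underside over 60 mm above the worktop, leaning under 0.3 rad, slower than 30 mm/s; the lighter two stand released and still on their mats, upright within 0.1 rad, each within 35 mm of where it stood at the start (height (world z) of canister_b above 0.06 m and angle between canister_b's own z axis and vertical below 0.3 rad and linear speed of each of canister_b, canister_a, canister_c below 0.03 m/s and contact force between canister_b and the fingers above 1 N and contact force between canister_b and canister_a below 0.1 N and contact force between canister_b and canister_c below 0.1 N and contact force between canister_b and mug below 0.1 N and contact force between canister_b and spice_jar below 0.1 N and contact force between canister_b and bowl below 0.1 N and height (world z) of canister_a between 0.002 and 0.009 m and height (world z) of canister_c between 0.002 and 0.009 m and angle between each of canister_a, canister_c's own z axis and vertical below 0.1 rad and distance of each of canister_a, canister_c from where it was at the start of the episode below 0.035 m and contact force between each of canister_a, canister_c and the fingers below 0.1 N); the arm keeps its last pose, push and grip.
It fails at once if the mug, spice jar, spoon or bowl is moved more than 40 mm (distance of any of mug, spice_jar, spoon, bowl from where it was at the start of the episode above 0.04 m).
It fails at once if a canister is tipped over (more than 0.7 rad) (angle between any of canister_a, canister_b, canister_c's own z axis and vertical above 0.7 rad).
It also fails if it takes over 64 s, if anything falls off the work surface, if the arm or the gripper's body presses on something with over 40 N, if the wrist force passes 120 N, or if a joint passes its speed limit or range.

## Robot

A 6-joint arm with a two-finger parallel gripper is mounted at the origin on a cart in front of the work surface, level with it; the furniture and walls round the work are solid. World frame = base frame: x ahead of the robot, y to its left, z up, the work surface at z = 0. Lengths are in m, angles in rad, forces in N, time in s.
With the tool pointing down it reaches from about 0.375 to 0.9 m from the base axis. Payload 3.1 kg.
Tool frame: the origin (TCP) lies on the centre line of the jaws, within the pads' length; the fingertips stand robot.nose_length ahead of it and the grasp point (between the pads) lies 6 mm ahead of it (robot.nose_length is the distance from the TCP to the fingertips, in m); z points along the fingers, y is the line along which they close (so a half turn about z gives the same grasp; the last joint's range is limited). The gripper opens to 87 mm and grips with 3 to 60 N. Pads are 19 mm wide; open, the fingers measure 117 mm over their backs; the gripper's body (75 mm by 190 mm) begins 51 mm behind the grasp point.
Start: joints at [-1.446, 0.527, 1.433, -0, 1.181, -0.178], TCP at [0.186, -0.597, 0.248] pointing down, gripper open.
Joint ranges: [-3.08, 3.08], [-0.75, 2.2], [0.22, 2.44], [-1.43, 4.57], [0, 2.65], [-2.85, 2.85]. Speed limits (rad/s): [2.79, 2.79, 3.14, 3.14, 3.14, 3.14].

## Interface

Orientations are given as a unit quaternion [x, y, z, w].
In Python, from rig import robot gives the robot as it stands.
- The arm moves only by the shell command python3 -m crank 'ROWS' [FORCE]. ROWS is JSON, one flat list of numbers, 7 for each row, row after row: the shift along the tool's x, y, z in mm, then the turn, a rotation vector about the tool's x, y, z in degrees, then the closure in counts, from 0 (fully open) to 255 (shut). In form: [x, y, z, ax, ay, az, fingers, x, y, z, ax, ay, az, fingers, ...]. A call has exactly 5 rows; each row is the pose to reach, as a shift and turn from the pose commanded when the call began, along the tool's axes at that moment; what a row does not reach only later rows make up. A row lasts 1/12 s, in which the tool goes at most 41.7 mm and 7.16 degrees, less where a joint would pass 70% of its speed; a pose out of reach is approached as far as the arm can. A call with a gripper value outside its range is refused whole. The fingers move at their own pace and stop on an object; FORCE is the grip in N (left out, the last holds). Time passes only in rows, so rows that repeat a pose let the fingers close, or fill a call up. It gives the time, the measured TCP pose, the force, the opening and the grip force at its end, in the units of the state.
- robot.get_obs(): the state, without advancing time (a new reading comes with each control period).
- robot.camera(name): name is "scene" or "top" or "wrist"; returns a dict with "pixels" (420x560x3 uint8, red, green, blue), "intrinsics" (3x3 intrinsics, pixels), "k1" (the pictures are not rectified: a ray, as slopes to the right and down, at radius r is drawn at 1 + k1 r^2 times it, then the intrinsics apply), "extrinsics" (4x4, takes a point from camera to world coordinates); the wrist camera has in their place "mount" (4x4, takes a point from camera to tool coordinates, whose origin is the TCP and whose axes are the flange's). Camera axes: x right, y down, z forward; pixel columns grow to the right and rows downward; lengths in m; the calibration is good to about 2 mm. A picture is of the moment at which its call begins: read the wrist's pose just before it. There is no depth.
- robot.hand_in(): hands the job in; it is judged then, once.
The state is a dict: "time": time; "q": joint angles; "joint_velocities": joint speeds; "joint_torque": joint torques, N m; "position": TCP position; "tool_rot": TCP orientation; "ft_force": force on the tool from outside, world axes, zero at the start; "moment": the same for the moment, N m; "grip_width": finger opening in m; "grip_force": force on a finger pad.
Only numpy, scipy, OpenCV 4.12 (cv2) and the standard library are available. Lean on these libraries where they do the work, as an engineer would, in place of code of your own. Each camera call takes 0.05 s, during which the arm holds its last target. There are 200 camera calls.

## Working session

There is one attempt and no reset: what is moved stays moved. The work goes in short steps, Python scripts to look and compute and a shell command to move; the robot and the scene stay as the last step left them, time stands still between calls to the robot, and variables do not carry over. Pictures are saved under pics/ and viewed, at most 10 in all, crops included, and the job is handed in when it is done.

```bash
mkdir -p pics; ls; python3 - <<'E'
from rig import robot
import cv2,pickle
o=robot.get_obs();print(o, robot.nose_length)
d={}
for n in("top","scene"):
    c=robot.camera(n);d[n]=c
    cv2.imwrite(f"pics/{n}0.png",c["pixels"][:,:,::-1]);print(n,c["intrinsics"],c["k1"],c["extrinsics"])
pickle.dump(d,open("c0.pkl","wb"))
E
```

```text
pics
{'time': 0.0, 'q': array([-1.44650797e+00,  5.28480620e-01,  1.43387841e+00,  7.87720513e-07,
        1.18141464e+00, -1.78490920e-01]), 'joint_velocities': array([ 0.00052105, -0.00037319,  0.00130607,  0.00065179, -0.00034198,
        0.00081024]), 'joint_torque': array([-4.21809646e-04, -4.40043819e+01, -1.76594514e+01,  6.32961025e-02,
        5.82491979e-02, -1.68485476e-04]), 'position': array([ 0.18630781, -0.59588031,  0.24657031]), 'tool_rot': array([ 9.88561893e-01,  1.50811786e-01,  2.99147262e-05, -1.09010137e-03]), 'ft_force': array([-0.32562323, -0.86312382, -0.08800793]), 'moment': array([-0.05183572,  0.02070755, -0.06176448]), 'grip_force': 0.0, 'grip_width': 0.08711287585149702} 0.025
top [[544.52528583   0.         279.19187045]
 [  0.         544.52528583 209.36145439]
 [  0.           0.           1.        ]] -0.16703059743854357 [[-0.01128095 -0.99179812  0.12731547  0.42261922]
 [-0.99975006  0.00872935 -0.02058173 -0.1866225 ]
 [ 0.01930154 -0.12751583 -0.99164871  1.35816133]
 [ 0.          0.          0.          1.        ]]
scene [[546.11653029   0.         272.35231144]
 [  0.         546.11653029 200.27119708]
 [  0.           0.           1.        ]] -0.12576557795535673 [[ 0.80573185 -0.32924059  0.49233812 -0.18616274]
 [-0.59227423 -0.44406434  0.67232292 -1.2257097 ]
 [-0.00272619 -0.83331116 -0.5527975   0.88412216]
 [ 0.          0.          0.          1.        ]]
```

View pics/top0.png

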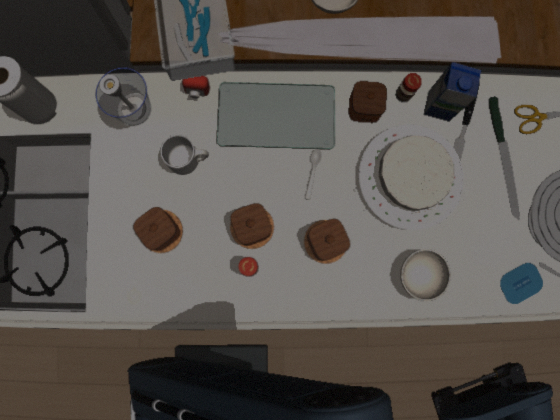

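View pics/scene0.png

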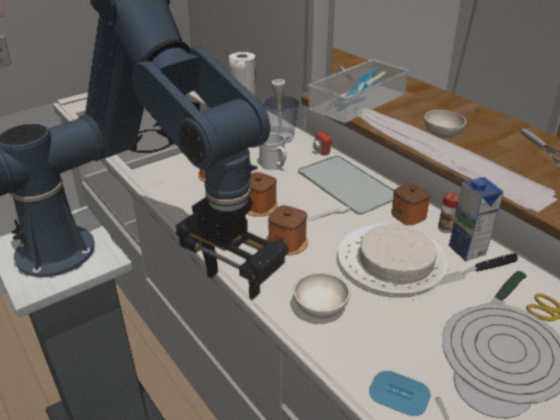

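The top view shows the canister lids at about (157,229), (251,224) and (328,240). The spice jar is at (248,266), the mug at (180,153), the spoon at (313,175) and the bowl at (425,274). I'll measure the lids and knobs next.

```bash
cat > h.py <<'E'
import numpy as np,cv2
from scipy.spatial.transform import Rotation as R
def ray(c,uv,T=None):
    K=c["intrinsics"];T=c["extrinsics"] if T is None else T
    p=cv2.undistortPoints(np.array(uv,float).reshape(-1,1,2),K,np.array([c["k1"],0,0,0.]),None,None).reshape(-1,2)
    return T[:3,3],np.c_[p,np.ones(len(p))]@T[:3,:3].T
def plane(c,uv,z,T=None):
    o,d=ray(c,uv,T);return o+d*((z-o[2])/d[:,2])[:,None]
def lids(c,T=None,z=.088,amin=600):
    im=cv2.cvtColor(c["pixels"],cv2.COLOR_RGB2HSV)
    px=c["pixels"].astype(int)
    m=((im[...,0]<=14)&(im[...,1]>80)&(im[...,2]<130)).astype(np.uint8)
    m=cv2.morphologyEx(m,cv2.MORPH_OPEN,np.ones((5,5)))
    out=[]
    for k in cv2.findContours(m,0,1)[0]:
        if cv2.contourArea(k)<amin: continue
        w=plane(c,k,z,T)[:,:2].astype(np.float32)
        r=cv2.minAreaRect(w*1000);out.append((cv2.minAreaRect(k)[0],r))
    return m,out
def moveto(x,y,z,yaw,o):
    "shift and turn in tool axes: tool down, tool y axis at angle yaw in world"
    Rn=R.from_quat(o["tool_rot"])
    ty=np.array([np.cos(yaw),np.sin(yaw),0]);tz=np.array([0,0,-1.]);tx=np.cross(ty,tz)
    Rt=R.from_matrix(np.c_[tx,ty,tz])
    return Rn.inv().apply(np.array([x,y,z])-o["position"])*1000,(Rn.inv()*Rt).as_rotvec(degrees=True)
E
python3 - <<'E'
import pickle,cv2,numpy as np
from h import *
c=pickle.load(open("c0.pkl","rb"))["top"]
m,o=lids(c,amin=500)
for k in o: print(np.round(k[0],1),np.round(k[1][0],1),np.round(k[1][1],1),round(k[1][2],1))
im=c["pixels"][130:310,120:460,::-1]
mm=np.repeat(m[130:310,120:460,None]*255,3,2)
v=np.vstack([im[40:],mm[40:]]);cv2.imwrite("pics/m.png",cv2.resize(v,None,fx=2.1,fy=2.1,interpolation=2))
for n,p,z in(("jar",(248,266),.106),("bowl",(425,273),.055),("mug",(178,152),.094),("spoon",(312,175),.0)):print(n,plane(c,p,z).round(3))
E
```

```text
[325.7 240.9] [ 510.5 -321.3] [ 99.5 102.5] 25.5
[159.8 229.8] [540.1  68.4] [107.6 101.6] 36.7
[251.5 226.5] [ 545.9 -147.7] [101. 102.] 16.4
[367.6 101.4] [ 850.8 -432.9] [ 88.5 106.1] 82.6
jar [[ 0.453 -0.14   0.106]]
bowl [[ 0.431 -0.566  0.055]]
mug [[0.725 0.027 0.094]]
spoon [[ 0.684 -0.299  0.   ]]
```

View pics/m.png

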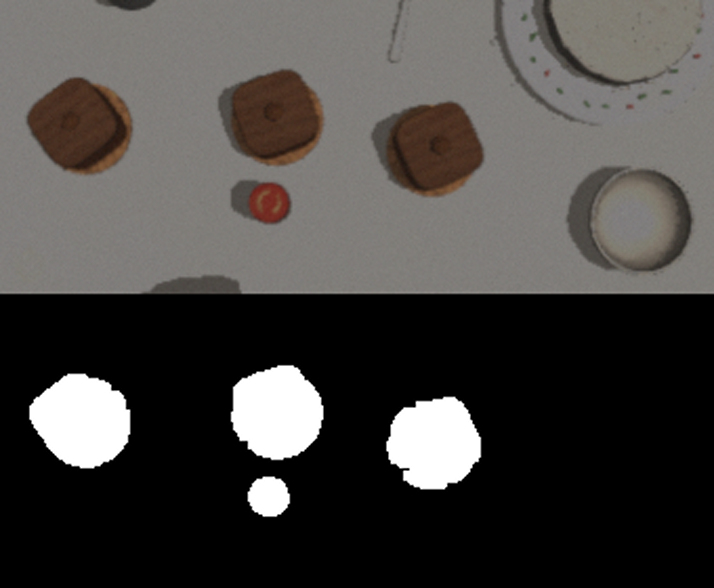

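The mask also takes in the mats. The knobs show clearly in the crop at (70,121), (273,112) and (438,146), so I'll use those, refined as dark blobs.

```bash
python3 - <<'E'
import pickle
from h import *
from rig import robot
c=pickle.load(open("c0.pkl","rb"))["top"]
uv=[(70/2.1+120,121/2.1+170),(273/2.1+120,112/2.1+170),(438/2.1+120,146/2.1+170)]
P=plane(c,uv,.105);print(P.round(4))
o=robot.get_obs()
Ry=R.from_quat(o["tool_rot"]).as_matrix();print(Ry.round(3))
for yaw in(-90,-60,90,np.degrees(np.arctan2(Ry[1,1],Ry[0,1]))):print(yaw,[v.round(1) for v in moveto(P[2][0],P[2][1],.2,np.radians(yaw),o)])
c=robot.camera("wrist");print(c["mount"].round(3))
E
```

```text
[[ 0.5433  0.0801  0.105 ]
 [ 0.5515 -0.1448  0.105 ]
 [ 0.5122 -0.3261  0.105 ]]
[[ 0.955  0.298 -0.   ]
 [ 0.298 -0.955  0.002]
 [ 0.    -0.002 -1.   ]]
-90 [array([ 391.5, -160.3,   47.1]), array([-0.1, -0. , 17.3])]
-60 [array([ 391.5, -160.3,   47.1]), array([ -0.1,  -0. , -12.7])]
90 [array([ 391.5, -160.3,   47.1]), array([   0. ,   -0.2, -162.7])]
-72.65066881911413 [array([ 391.5, -160.3,   47.1]), array([-0.1, -0. , -0. ])]
[[-0.    -0.964 -0.267  0.073]
 [ 1.    -0.     0.     0.   ]
 [-0.001 -0.267  0.964 -0.138]
 [ 0.     0.     0.     1.   ]]
```

```bash
python3 -m crank '[37,-15,4,0,0,4,0,76,-31,8,0,0,8,40,115,-47,12,0,0,12,80,153,-63,16,0,0,17,100,191,-78,20,0,0,17,100]' 10
cat > go.py <<'E'
import sys
from h import *
from rig import robot
x,y,z,w=map(float,sys.argv[1:5]);o=robot.get_obs()
print([v.round(1) for v in moveto(x,y,z,np.radians(w),o)],o["time"])
E
python3 go.py .5122 -.3261 .2 -90
```

```text
time: 0.57
position: [0.346, -0.4639, 0.2272]
tool_rot: [1.0, 0.001, -0.0, -0.0]
ft_force: [0.7, 0.0, -0.1]
grip_width: 0.0677
grip_force: 0.0
[array([ 166.5, -137.4,   27.2]), array([-0. ,  0. ,  0.1])] 0.5667
```

```bash
python3 -m crank '[32,-26,5,0,0,0,110,64,-53,10,0,0,110,96,-80,15,0,0,110,128,-107,20,0,0,110,160,-133,26,0,0,110]' >/dev/null 2>&1; python3 go.py .5122 -.3261 .2 -90
```

```text
[array([ 166.5, -137.4,   27.2]), array([-0. ,  0. ,  0.1])] 0.5667
```

```bash
python3 -m crank '[32,-26,5,0,0,0,110,64,-53,10,0,0,0,110,96,-80,15,0,0,0,110,128,-107,20,0,0,0,110,166,-137,27,0,0,0,110]'
cat > look.py <<'E'
import sys
from h import *
from rig import robot
o=robot.get_obs();c=robot.camera("wrist")
F=np.eye(4);F[:3,:3]=R.from_quat(o["tool_rot"]).as_matrix();F[:3,3]=o["position"]
T=F@c["mount"]
cv2.imwrite(f"pics/{sys.argv[1]}.png",c["pixels"][:,:,::-1])
import pickle;pickle.dump((c,T,o),open("w.pkl","wb"))
# knob: circles
g=cv2.medianBlur(cv2.cvtColor(c["pixels"],cv2.COLOR_RGB2GRAY),5)
q=np.linalg.inv(T)@np.array([o["position"][0],o["position"][1],.105,1]);f=c["intrinsics"][0,0]
r=f*.010/q[2];u=c["intrinsics"][:2,:2]@(q[:2]/q[2])+c["intrinsics"][:2,2]
h=cv2.HoughCircles(g,cv2.HOUGH_GRADIENT,1,20,param1=60,param2=12,minRadius=int(r*.8),maxRadius=int(r*1.25))
print("expected px",u.round(),"r",r.round(1))
if h is not None:
    for k in h[0][:6]:print(k.round(1),plane(c,k[:2],.105,T).round(4))
E
python3 look.py w1; python3 go.py .5122 -.3261 .2 -90
```

```text
time: 0.98
position: [0.5046, -0.331, 0.2015]
tool_rot: [1.0, 0.003, -0.0, -0.0]
ft_force: [-0.0, -0.8, 0.1]
grip_width: 0.0502
grip_force: 0.0
expected px [274. 220.] r 11.9
[ 27.5 279.5  13.4] [[ 0.4439 -0.0988  0.105 ]]
[362.5 284.5  12.2] [[ 0.4439 -0.4113  0.105 ]]
[522.5 278.5  12.2] [[ 0.4475 -0.5659  0.105 ]]
[ 55.5 159.5  12.2] [[ 0.5553 -0.1507  0.105 ]]
[304.5 280.5  12.1] [[ 0.448  -0.3586  0.105 ]]
[array([2.4, 0.8, 0.4]), array([-0.3, -0.2,  0.6])] 1.0333
```

View pics/w1.png

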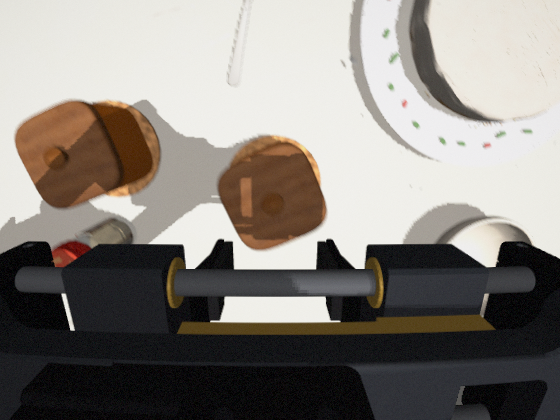

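The right knob is centred at about (272,203) and the middle one at (56,156).

```bash
python3 - <<'E'
import pickle
from h import *
c,T,o=pickle.load(open("w.pkl","rb"))
print(plane(c,[(272,203),(56,156)],.105,T).round(4),o["position"],o["ft_force"],R.from_quat(o["tool_rot"]).as_matrix().round(3))
E
python3 go.py .5122 -.3261 .115 -90
```

```text
[[ 0.5191 -0.3294  0.105 ]
 [ 0.5582 -0.1517  0.105 ]] [ 0.50458967 -0.33103318  0.20153897] [-0.00141696 -0.78910014  0.12530066] [[ 1.     0.006 -0.   ]
 [ 0.006 -1.     0.   ]
 [-0.    -0.    -1.   ]]
[array([ 2. ,  1.2, 85.4]), array([-0.3, -0.2,  0.6])] 1.0333
```

```bash
python3 -m crank '[5,3,20,0,0,0,110,5,3,40,0,0,0,110,5,3,40,0,0,0,110,5,3,40,0,0,0,110,5,3,40,0,0,0,110]'
python3 look.py w2; python3 go.py .515 -.328 .115 -90
```

```text
time: 1.45
position: [0.5084, -0.3363, 0.1624]
tool_rot: [1.0, 0.003, 0.0, 0.0]
ft_force: [0.1, 0.5, 0.3]
grip_width: 0.0495
grip_force: 0.0
expected px [274. 236.] r 14.1
[ 14.5 168.5  15.2] [[ 0.5572 -0.1534  0.105 ]]
[267.5 223.5  12.5] [[ 0.5179 -0.3319  0.105 ]]
[ 27.5 279.5  13. ] [[ 0.4702 -0.143   0.105 ]]
[345.5 381.5  15.2] [[ 0.3765 -0.3981  0.105 ]]
[521.5 280.5  14. ] [[ 0.4712 -0.5317  0.105 ]]
[358.5 285.5  13.8] [[ 0.4692 -0.4003  0.105 ]]
[array([ 6.4, -8.7, 47.9]), array([ 0.1, -0.1,  0.3])] 1.5
```

View pics/w2.png

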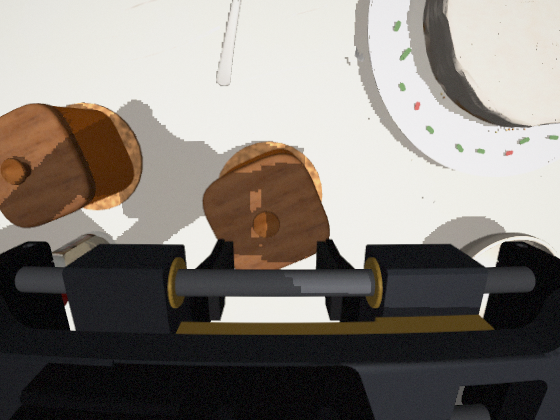

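```bash
python3 -m crank '[9,-6,0,0,0,0,110,9,-6,22,0,0,0,110,9,-6,45,0,0,0,110,9,-6,45,0,0,0,110,9,-6,45,0,0,0,110]'
python3 go.py .517 -.3305 .116 -90
python3 -m crank '[0,0,0,0,0,0,255,0,0,0,0,0,0,255,0,0,0,0,0,0,255,0,0,0,0,0,0,255,0,0,0,0,0,0,255]' 30
```

```text
time: 1.92
position: [0.5173, -0.3292, 0.1167]
tool_rot: [1.0, 0.003, -0.001, -0.001]
ft_force: [0.0, 0.7, 0.1]
grip_width: 0.0496
grip_force: 0.0
[array([-0.3,  1.2,  0.7]), array([-0.1,  0.1,  0.3])] 1.9167
time: 2.33
position: [0.5177, -0.3301, 0.1177]
tool_rot: [1.0, 0.003, 0.001, 0.0]
ft_force: [-0.8, 0.2, 0.9]
grip_width: 0.0244
grip_force: 0.0
```

Still closing, so I'll let it finish and then lift.

```bash
python3 -m crank '[0,0,0,0,0,0,255,0,0,0,0,0,0,255,0,0,0,0,0,0,255,0,0,0,0,0,0,255,0,0,0,0,0,0,255]' 30
python3 -m crank '[0,0,-8,0,0,0,255,0,0,-16,0,0,0,255,0,0,-25,0,0,0,255,0,0,-25,0,0,0,255,0,0,-25,0,0,0,255]' 30
python3 -m crank '[0,0,0,0,0,0,255,0,0,0,0,0,0,255,0,0,0,0,0,0,255,0,0,0,0,0,0,255,0,0,0,0,0,0,255]' 30
python3 -c "
from rig import robot
o=robot.get_obs();print(o['ft_force'],o['moment'],o['joint_torque'])"
```

```text
time: 2.75
position: [0.5176, -0.33, 0.1173]
tool_rot: [1.0, 0.003, 0.0, 0.0]
ft_force: [0.3, 0.8, 4.9]
grip_width: 0.0165
grip_force: 30.0
time: 3.17
position: [0.5178, -0.33, 0.1424]
tool_rot: [1.0, 0.003, 0.001, 0.0]
ft_force: [-0.4, 0.5, -4.5]
grip_width: 0.0164
grip_force: 30.0
time: 3.58
position: [0.5173, -0.3297, 0.1415]
tool_rot: [1.0, 0.003, -0.0, -0.0]
ft_force: [-0.7, 0.4, -4.9]
grip_width: 0.0165
grip_force: 30.0
[-0.74785132  0.43216067 -4.9436801 ] [0.0523867 0.0245413 0.0177835] [ 3.41016264e-02 -4.82224989e+01 -1.51466399e+01  7.60727143e-02
 -3.65597731e-02 -5.05030334e-05]
```

About 0.48 kg. I'll set it back and go on to the middle one.

```bash
python3 -m crank '[0,0,10,0,0,0,255,0,0,18,0,0,0,255,0,0,22,0,0,0,255,0,0,24,0,0,0,255,0,0,25,0,0,0,255]' 30
python3 -m crank '[0,0,0,0,0,0,110,0,0,0,0,0,0,110,0,0,0,0,0,0,110,0,0,0,0,0,0,110,0,0,0,0,0,0,110]'
python3 -m crank '[0,0,-15,0,0,0,110,0,0,-45,0,0,0,110,0,0,-45,0,0,0,110,0,0,-45,0,0,0,110,0,0,-45,0,0,0,110]'
python3 look.py w3; python3 go.py .558 -.15 .165 -90
```

```text
time: 4.0
position: [0.5161, -0.329, 0.1174]
tool_rot: [1.0, 0.003, -0.002, -0.001]
ft_force: [-5.5, 3.1, 10.5]
grip_width: 0.0164
grip_force: 30.0
time: 4.42
position: [0.518, -0.3302, 0.1171]
tool_rot: [1.0, 0.003, 0.001, 0.0]
ft_force: [0.3, 0.9, 0.0]
grip_width: 0.0423
grip_force: 0.0
time: 4.83
position: [0.5174, -0.3297, 0.1617]
tool_rot: [1.0, 0.003, 0.0, 0.0]
ft_force: [0.0, -0.4, -1.1]
grip_width: 0.0497
grip_force: 0.0
expected px [274. 237.] r 14.1
[272.5 238.5  14.1] [[ 0.5159 -0.3288  0.105 ]]
[ 25.5 181.5  14.1] [[ 0.5568 -0.154   0.105 ]]
[ 27.5 279.5  13. ] [[ 0.4794 -0.1369  0.105 ]]
[ 67.5 246.5  16.4] [[ 0.508  -0.1769  0.105 ]]
[522.5 278.5  13. ] [[ 0.4823 -0.5248  0.105 ]]
[474.5 418.5  15.2] [[ 0.334 -0.52   0.105]]
[array([  42.1, -179.1,   -3.7]), array([-0.1,  0.1,  0.3])] 4.8833
```

View pics/w3.png

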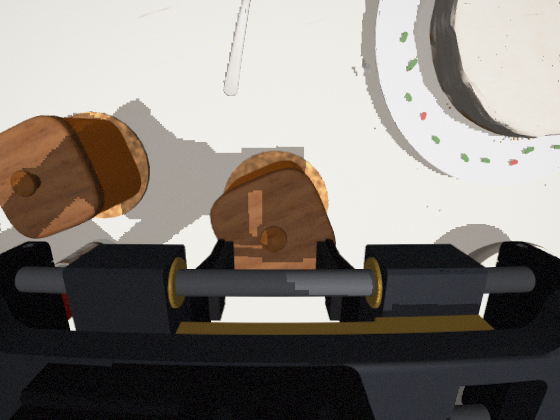

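The right canister is back on its mat with its knob at (272,238). The middle knob shows at (25,182).

```bash
python3 -m crank '[8,-36,0,0,0,0,110,16,-72,0,0,0,0,110,24,-108,0,0,0,0,110,32,-144,0,0,0,0,110,40,-177,0,0,0,0,110]'
python3 -m crank '[0,0,0,0,0,0,110,0,0,0,0,0,0,110,0,0,0,0,0,0,110,0,0,0,0,0,0,110,0,0,0,0,0,0,110]'
python3 look.py w4; python3 go.py .557 -.152 .117 -90
```

```text
time: 5.3
position: [0.5555, -0.1502, 0.1605]
tool_rot: [1.0, 0.003, -0.001, -0.001]
ft_force: [0.5, -0.5, 0.1]
grip_width: 0.0499
grip_force: 0.0
time: 5.72
position: [0.5562, -0.154, 0.1615]
tool_rot: [1.0, 0.002, -0.0, 0.0]
ft_force: [-0.6, -0.4, 0.1]
grip_width: 0.0493
grip_force: 0.0
expected px [274. 237.] r 14.2
[197.5 245.5  14.1] [[ 0.5492 -0.0994  0.105 ]]
[262.5 236.5  14. ] [[ 0.5563 -0.1461  0.105 ]]
[522.5 279.5  13. ] [[ 0.5199 -0.3491  0.105 ]]
[ 33.5 175.5  16.4] [[0.6002 0.0142 0.105 ]]
[ 29.5 281.5  15.2] [[0.517  0.0373 0.105 ]]
[507.5 235.5  15.2] [[ 0.5568 -0.327   0.105 ]]
[array([ 0.8, -2. , 44.6]), array([0. , 0. , 0.2])] 5.7667
```

```bash
python3 -m crank '[0,-7,0,0,0,0,110,0,-7,22,0,0,0,110,0,-7,44,0,0,0,110,0,-7,44,0,0,0,160,0,-7,44,0,0,0,200]'
python3 -m crank '[0,0,0,0,0,0,255,0,0,0,0,0,0,255,0,0,0,0,0,0,255,0,0,0,0,0,0,255,0,0,0,0,0,0,255]' 30
python3 -m crank '[0,0,0,0,0,0,255,0,0,0,0,0,0,255,0,0,-8,0,0,0,255,0,0,-16,0,0,0,255,0,0,-25,0,0,0,255]' 30
python3 -m crank '[0,0,0,0,0,0,255,0,0,0,0,0,0,255,0,0,0,0,0,0,255,0,0,0,0,0,0,255,0,0,0,0,0,0,255]' 30
python3 -m crank '[0,0,0,0,0,0,255,0,0,0,0,0,0,255,0,0,0,0,0,0,255,0,0,0,0,0,0,255,0,0,0,0,0,0,255]' 30
```

```text
time: 6.18
position: [0.5554, -0.1453, 0.117]
tool_rot: [1.0, 0.003, -0.001, -0.001]
ft_force: [0.7, -0.9, 1.1]
grip_width: 0.0424
grip_force: 0.0
time: 6.6
position: [0.557, -0.1458, 0.1189]
tool_rot: [1.0, 0.003, 0.001, 0.0]
ft_force: [0.4, 1.2, 3.0]
grip_width: 0.0169
grip_force: 30.0
time: 7.02
position: [0.5558, -0.1453, 0.143]
tool_rot: [1.0, 0.003, -0.001, -0.0]
ft_force: [0.4, -0.2, -1.2]
grip_width: 0.0167
grip_force: 30.0
time: 7.43
position: [0.556, -0.1454, 0.1424]
tool_rot: [1.0, 0.003, -0.0, -0.0]
ft_force: [0.2, -0.3, -1.9]
grip_width: 0.0166
grip_force: 30.0
time: 7.85
position: [0.5563, -0.1455, 0.1428]
tool_rot: [1.0, 0.003, -0.0, -0.0]
ft_force: [-0.0, 0.6, -2.0]
grip_width: 0.0163
grip_force: 30.0
```

The middle one is light, about 0.2 kg. I'll put it back and check the left one.

```bash
python3 -c "
from rig import robot
import cv2
cv2.imwrite('pics/s1.png',cv2.resize(robot.camera('scene')['pixels'][120:320,120:420,::-1],None,fx=2.5,fy=2.5))"
python3 -m crank '[0,0,10,0,0,0,255,0,0,18,0,0,0,255,0,0,21,0,0,0,255,0,0,23,0,0,0,255,0,0,24,0,0,0,255]' 30
python3 -m crank '[0,0,0,0,0,0,255,0,0,0,0,0,0,110,0,0,0,0,0,0,110,0,0,0,0,0,0,110,0,0,0,0,0,0,110]'
python3 -m crank '[0,0,-15,0,0,0,110,0,0,-45,0,0,0,110,0,0,-45,0,0,0,110,0,0,-45,0,0,0,110,0,0,-45,0,0,0,110]'
python3 look.py w5; python3 go.py .548 .078 .163 -90
```

```text
time: 8.32
position: [0.5548, -0.1449, 0.1189]
tool_rot: [1.0, 0.003, -0.002, -0.001]
ft_force: [-4.1, 1.1, 11.2]
grip_width: 0.0167
grip_force: 30.0
time: 8.73
position: [0.5567, -0.1457, 0.1188]
tool_rot: [1.0, 0.003, 0.0, 0.0]
ft_force: [0.9, -0.4, -0.2]
grip_width: 0.0357
grip_force: 0.0
time: 9.15
position: [0.5562, -0.1455, 0.1636]
tool_rot: [1.0, 0.003, -0.0, -0.0]
ft_force: [-0.0, 0.5, -0.2]
grip_width: 0.0489
grip_force: 0.0
expected px [274. 236.] r 14.0
[274.5 238.5  13. ] [[ 0.554 -0.146  0.105]]
[519.5 280.5  15.2] [[ 0.5184 -0.3403  0.105 ]]
[101.5 228.5  15.2] [[ 0.5606 -0.0205  0.105 ]]
[514.5 235.5  16.4] [[ 0.5564 -0.3261  0.105 ]]
[ 28.5 280.5  14. ] [[0.5163 0.0485 0.105 ]]
[319.5 163.5  16.4] [[ 0.6076 -0.1758  0.105 ]]
[array([  -6.4, -223.3,    0.3]), array([-0. ,  0.1,  0.3])] 9.2
```

View pics/s1.png

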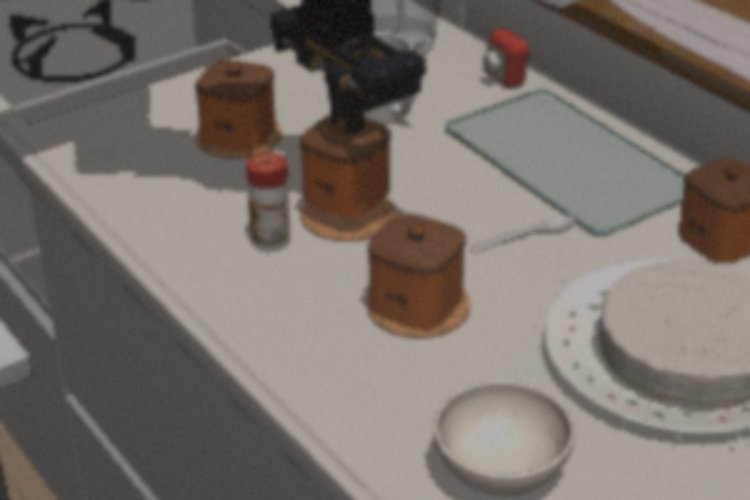

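View pics/w5.png

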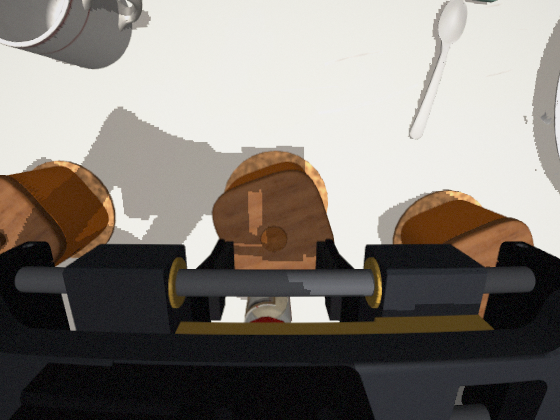

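The scene view shows the middle canister hanging upright, clear of its mat. The wrist view shows it back in place with its knob at (274,238), and the left knob at about (1,240).

```bash
python3 -m crank '[-1,-38,0,0,0,0,110,-2,-76,0,0,0,0,110,-4,-114,0,0,0,0,110,-5,-152,0,0,0,0,110,-6,-190,0,0,0,0,110]'
python3 -m crank '[-1,-32,0,0,0,0,110,-1,-32,0,0,0,0,110,-1,-32,0,0,0,0,110,-1,-32,0,0,0,0,110,-1,-32,0,0,0,0,110]'
python3 look.py w6; python3 go.py .548 .078 .118 -90
```

```text
time: 9.62
position: [0.548, 0.046, 0.1625]
tool_rot: [1.0, 0.003, -0.001, -0.0]
ft_force: [0.9, -0.1, 0.1]
grip_width: 0.0496
grip_force: 0.0
time: 10.03
position: [0.548, 0.0753, 0.1633]
tool_rot: [1.0, 0.002, -0.0, 0.0]
ft_force: [-1.0, 0.9, 0.1]
grip_width: 0.0497
grip_force: 0.0
expected px [274. 236.] r 14.0
[266.5 237.5  11.8] [[0.5467 0.0805 0.105 ]]
[ 26.5 279.5  13. ] [[0.5093 0.2705 0.105 ]]
[521.5 279.5  13. ] [[ 0.5109 -0.1208  0.105 ]]
[344.5 382.5  16.4] [[0.4137 0.0141 0.105 ]]
[array([-0. , -2.9, 45.4]), array([0. , 0. , 0.2])] 10.0833
```

```bash
python3 -m crank '[0,-5,0,0,0,0,110,0,-5,22,0,0,0,110,0,-5,45,0,0,0,110,0,-5,45,0,0,0,160,0,-5,45,0,0,0,200]'
python3 -m crank '[0,0,0,0,0,0,255,0,0,0,0,0,0,255,0,0,0,0,0,0,255,0,0,0,0,0,0,255,0,0,0,0,0,0,255]' 30
python3 -m crank '[0,0,0,0,0,0,255,0,0,0,0,0,0,255,0,0,-8,0,0,0,255,0,0,-16,0,0,0,255,0,0,-25,0,0,0,255]' 30
python3 -m crank '[0,0,0,0,0,0,255,0,0,0,0,0,0,255,0,0,0,0,0,0,255,0,0,0,0,0,0,255,0,0,0,0,0,0,255]' 30
python3 -m crank '[0,0,0,0,0,0,255,0,0,0,0,0,0,255,0,0,0,0,0,0,255,0,0,0,0,0,0,255,0,0,0,0,0,0,255]' 30
python3 look.py w7
```

```text
time: 10.5
position: [0.5472, 0.0809, 0.118]
tool_rot: [1.0, 0.002, -0.002, -0.0]
ft_force: [-0.0, -0.9, -0.4]
grip_width: 0.0425
grip_force: 0.0
time: 10.92
position: [0.5486, 0.0819, 0.1198]
tool_rot: [1.0, 0.003, 0.001, -0.0]
ft_force: [1.0, 2.6, 3.0]
grip_width: 0.0165
grip_force: 30.0
time: 11.33
position: [0.5471, 0.0812, 0.1438]
tool_rot: [1.0, 0.003, -0.001, 0.0]
ft_force: [-0.0, 0.3, -2.9]
grip_width: 0.0164
grip_force: 30.0
time: 11.75
position: [0.5476, 0.0814, 0.1434]
tool_rot: [1.0, 0.003, -0.001, 0.0]
ft_force: [0.0, 0.5, -2.2]
grip_width: 0.0166
grip_force: 30.0
time: 12.17
position: [0.5479, 0.0814, 0.1438]
tool_rot: [1.0, 0.003, -0.0, -0.0]
ft_force: [0.2, -0.6, -3.4]
grip_width: 0.0168
grip_force: 30.0
expected px [274. 246.] r 15.4
[445.5 284.5  17.2] [[ 0.5194 -0.0379  0.105 ]]
[441.5 313.5  18.3] [[ 0.496  -0.0393  0.105 ]]
[522.5 279.5  13. ] [[ 0.522  -0.0959  0.105 ]]
[ 28.5 280.5  14.3] [[0.5194 0.2558 0.105 ]]
[344.5 383.5  17.2] [[0.4335 0.0261 0.105 ]]
[247.5 254.5  15.5] [[0.5421 0.0985 0.105 ]]
```

The left one is about 0.29 kg, so the right canister is the heaviest. I'll set the left one down and go back to the right.

```bash

python3 -m crank '[0,0,10,0,0,0,255,0,0,18,0,0,0,255,0,0,21,0,0,0,255,0,0,23,0,0,0,255,0,0,24,0,0,0,255]' 30
python3 -m crank '[0,0,0,0,0,0,255,0,0,0,0,0,0,110,0,0,0,0,0,0,110,0,0,0,0,0,0,110,0,0,0,0,0,0,110]'
python3 -m crank '[0,0,-15,0,0,0,110,0,0,-45,0,0,0,110,0,0,-45,0,0,0,110,0,0,-45,0,0,0,110,0,0,-45,0,0,0,110]'
python3 look.py w8; python3 go.py .517 -.329 .163 -90
```

```text
time: 12.63
position: [0.5454, 0.0819, 0.1198]
tool_rot: [1.0, 0.003, -0.003, -0.0]
ft_force: [-5.5, 1.8, 12.3]
grip_width: 0.0165
grip_force: 30.0
time: 13.05
position: [0.5486, 0.0813, 0.12]
tool_rot: [1.0, 0.003, 0.001, 0.0]
ft_force: [0.4, 0.5, 0.0]
grip_width: 0.0355
grip_force: 0.0
time: 13.47
position: [0.5479, 0.0814, 0.1647]
tool_rot: [1.0, 0.003, 0.0, 0.0]
ft_force: [-0.5, 0.7, -0.4]
grip_width: 0.0492
grip_force: 0.0
expected px [274. 235.] r 14.0
[ 28.5 279.5  14.1] [[0.5083 0.2761 0.105 ]]
[518.5 281.5  16.4] [[ 0.5086 -0.1139  0.105 ]]
[274.5 241.5  13.6] [[0.543  0.0808 0.105 ]]
[344.5 382.5  16.4] [[0.4125 0.0196 0.105 ]]
[array([-32.9, 410.2,   1.2]), array([-0. ,  0.1,  0.3])] 13.5167
```

```bash
python3 -m crank '[-3,40,0,0,0,0,110,-6,80,0,0,0,0,110,-9,120,0,0,0,0,110,-12,160,0,0,0,0,110,-15,200,0,0,0,0,110]'
python3 -m crank '[-3,40,0,0,0,0,110,-6,80,0,0,0,0,110,-9,120,0,0,0,0,110,-12,160,0,0,0,0,110,-15,200,0,0,0,0,110]'
python3 -m crank '[-2,10,0,0,0,0,110,-2,10,0,0,0,0,110,-2,10,0,0,0,0,110,-2,10,0,0,0,0,110,-2,10,0,0,0,0,110]'
python3 look.py w9; python3 go.py .517 -.329 .118 -90
```

```text
time: 13.93
position: [0.5331, -0.12, 0.1636]
tool_rot: [1.0, 0.003, -0.001, -0.001]
ft_force: [0.3, -0.7, -0.5]
grip_width: 0.0495
grip_force: 0.0
time: 14.35
position: [0.5192, -0.3202, 0.1633]
tool_rot: [1.0, 0.003, -0.001, -0.001]
ft_force: [0.5, 0.3, -0.3]
grip_width: 0.0497
grip_force: 0.0
time: 14.77
position: [0.5183, -0.3263, 0.1644]
tool_rot: [1.0, 0.004, -0.001, -0.001]
ft_force: [0.6, 0.7, 0.9]
grip_width: 0.0497
grip_force: 0.0
expected px [274. 235.] r 14.0
[ 32.5 185.5  14.1] [[ 0.5539 -0.1527  0.105 ]]
[278.5 239.5  14.6] [[ 0.5151 -0.3296  0.105 ]]
[518.5 280.5  16.4] [[ 0.4806 -0.5206  0.105 ]]
[ 27.5 279.5  13. ] [[ 0.4781 -0.1305  0.105 ]]
[471.5 240.5  16.4] [[ 0.5148 -0.473   0.105 ]]
[345.5 381.5  15.1] [[ 0.3843 -0.3889  0.105 ]]
[array([-1.5,  2.6, 46.6]), array([-0.1,  0.1,  0.5])] 14.8167
```

```bash
python3 -m crank '[-1,3,0,0,0,0,110,-1,3,22,0,0,0,110,-1,3,46,0,0,0,110,-1,3,46,0,0,0,160,-1,3,46,0,0,0,200]'
python3 -m crank '[0,0,0,0,0,0,255,0,0,0,0,0,0,255,0,0,0,0,0,0,255,0,0,0,0,0,0,255,0,0,0,0,0,0,255]' 40
python3 -m crank '[0,0,0,0,0,0,255,0,0,0,0,0,0,255,0,0,-8,0,0,0,255,0,0,-16,0,0,0,255,0,0,-25,0,0,0,255]' 40
python3 -m crank '[0,0,-20,0,0,0,255,0,0,-40,0,0,0,255,0,0,-60,0,0,0,255,0,0,-75,0,0,0,255,0,0,-85,0,0,0,255]' 40
python3 -m crank '[0,0,0,0,0,0,255,0,0,0,0,0,0,255,0,0,0,0,0,0,255,0,0,0,0,0,0,255,0,0,0,0,0,0,255]'
python3 -m crank '[0,0,0,0,0,0,255,0,0,0,0,0,0,255,0,0,0,0,0,0,255,0,0,0,0,0,0,255,0,0,0,0,0,0,255]'
python3 -c "
from rig import robot
import cv2
cv2.imwrite('pics/s2.png',cv2.resize(robot.camera('scene')['pixels'][120:320,120:420,::-1],None,fx=2.5,fy=2.5))"
```

```text
time: 15.23
position: [0.5169, -0.3305, 0.118]
tool_rot: [1.0, 0.004, -0.001, -0.001]
ft_force: [-0.5, -0.3, 0.4]
grip_width: 0.0425
grip_force: 0.0
time: 15.65
position: [0.5179, -0.3309, 0.1199]
tool_rot: [1.0, 0.003, 0.001, -0.001]
ft_force: [0.3, 4.2, 5.5]
grip_width: 0.0162
grip_force: 40.0
time: 16.07
position: [0.5168, -0.3318, 0.1437]
tool_rot: [1.0, 0.003, -0.001, -0.0]
ft_force: [0.5, 0.7, -4.5]
grip_width: 0.0163
grip_force: 40.0
time: 16.48
position: [0.5178, -0.3327, 0.2312]
tool_rot: [1.0, 0.003, 0.001, 0.001]
ft_force: [0.3, -0.3, -4.8]
grip_width: 0.0161
grip_force: 40.0
time: 16.9
position: [0.5169, -0.3313, 0.2275]
tool_rot: [1.0, 0.003, -0.001, -0.001]
ft_force: [-0.0, 0.6, -5.4]
grip_width: 0.0159
grip_force: 40.0
time: 17.32
position: [0.5175, -0.3318, 0.2288]
tool_rot: [1.0, 0.003, -0.0, -0.0]
ft_force: [0.7, -0.2, -5.0]
grip_width: 0.0159
grip_force: 40.0
```

View pics/s2.png

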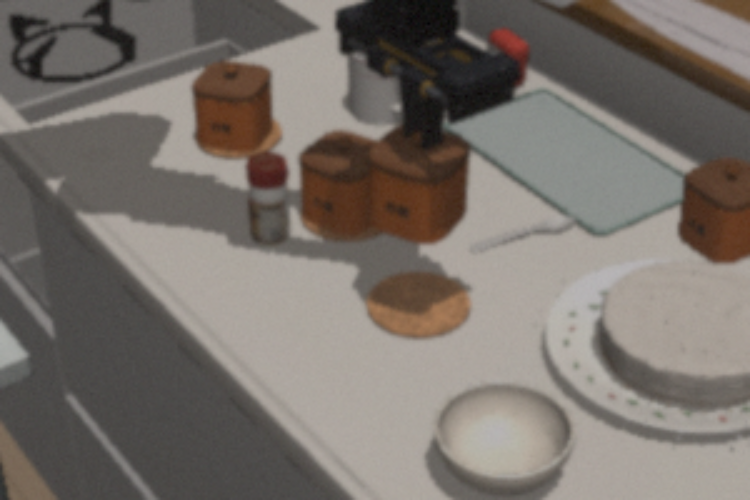

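The heavy canister hangs upright above its bare mat at (418,302), and the other two stand on theirs. I'll hold once more to check for slip before handing in.

```bash
for i in 1; do python3 -m crank '[0,0,0,0,0,0,255,0,0,0,0,0,0,255,0,0,0,0,0,0,255,0,0,0,0,0,0,255,0,0,0,0,0,0,255]'; done
python3 -m crank '[0,0,0,0,0,0,255,0,0,0,0,0,0,255,0,0,0,0,0,0,255,0,0,0,0,0,0,255,0,0,0,0,0,0,255]'
python3 -c "
from rig import robot
print(robot.get_obs()['grip_width']);robot.camera('scene');print(robot.get_obs()['grip_width'])"
```

```text
time: 17.78
position: [0.5175, -0.3318, 0.2289]
tool_rot: [1.0, 0.003, 0.0, 0.0]
ft_force: [-0.5, -0.3, -4.2]
grip_width: 0.0161
grip_force: 40.0
time: 18.2
position: [0.5175, -0.3318, 0.2289]
tool_rot: [1.0, 0.003, 0.0, 0.0]
ft_force: [0.5, 0.6, -4.4]
grip_width: 0.0159
grip_force: 40.0
0.015911375196933367
0.01628177611967301
```

Stable.

```bash
python3 -c "
from rig import robot
print(robot.hand_in())"
```

```text
the job is handed in; nothing more can be done
None
```

I handed in holding the right-hand canister by its knob, upright and still, about 115 mm above the worktop; it is the heaviest at about 0.48 kg, and the middle (about 0.2 kg) and left (about 0.29 kg) ones stand back on their mats, though the hand-in returned no verdict.

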